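Lock a quarter-turn hook hanger into the trolley accessory rail

ROBOT

A 7-joint arm with a two-finger parallel gripper is mounted at the origin on the work surface. World frame = base frame: x ahead of the robot, y to its left, z up, the work surface at z = 0. Lengths are in m, angles in degrees, forces in N, time in s.
With the tool pointing down it reaches from about 0.35 to 0.775 m from the base axis. Payload 3.1 kg.
Tool frame: the origin (TCP) lies midway between the tips of the shut fingers; the grasp point (between the pads) lies 19 mm behind it; z points along the fingers, y is the line along which they close (so a half turn about z gives the same grasp; the last joint's range is limited). The gripper opens to 85 mm and grips with 20 to 120 N. Pads are 22 mm wide; open, the fingers measure 114 mm over their backs; the gripper's body (76 mm by 85 mm) begins 54 mm behind the grasp point. The pads swing forward as they close: fully open they stand 13 mm farther back than shut.
Start: joints at [-76.702, 17.813, 0.802, 86.603, -0.252, 75.585, -1.558], TCP at [0.149, 0.53, 0.231] pointing down, gripper open.
Joint ranges: [-154.91, 154.91], [-16.99, 109.72], [-72.82, 74.43], [7.12, 147.25], [-82.49, 262.49], [11.32, 116.49], [-174.64, 174.64]. Speed limits (degrees/s): [159.86, 159.86, 180, 180, 180, 180, 180].

INTERFACE

Orientations are given as [roll, pitch, yaw] about the fixed x, y, z axes, in that order (R = Rz(yaw) Ry(pitch) Rx(roll)).
In Python, from bench import env gives the robot as it stands.
- The arm moves only by the shell command python3 -m inch 'ROWS' [FORCE]. ROWS is JSON, a list of rows, each a list of 5 numbers: the shift along the world's x, y, z in mm, then the turn about the world's z in degrees, then the finger opening in mm, from 0 to 85.4. In form: [[x, y, z, turn, fingers], ...]. A call has 1 to 12 rows; each row shifts and turns the commanded pose from where the row before left it; what a row does not reach is not made up. A row lasts 1/12 s, in which the tool goes at most 41.7 mm and 7.16 degrees, less where a joint would pass 70% of its speed; a pose out of reach is approached as far as the arm can. A call is refused whole if a number of a shift passes 41.7 or a number of a turn 7.16, either way. A call with a gripper value outside its range is refused whole. The fingers move at their own pace and stop on an object; FORCE is the grip in N (left out, the last holds). Time passes only in rows, so rows that do not move let the fingers close. It gives the time, the measured TCP pose, the force, the opening and the grip force at its end, in the units of the state.
- env.sense(): the state, without advancing time (a new reading comes with each control period).
- env.camera(name): name is "scene" or "top" or "wrist"; returns a dict with "color" (384x512x3 uint8, red, green, blue), "camera_matrix" (3x3 intrinsics, pixels), "world_from_camera" (4x4, takes a point from camera to world coordinates); the wrist camera has in their place "hand_eye" (4x4, takes a point from camera to tool coordinates, whose origin is the TCP and whose axes are the flange's). Camera axes: x right, y down, z forward; pixel columns grow to the right and rows downward; lengths in m; the calibration is good to about 2 mm. A picture is of the moment at which its call begins: read the wrist's pose just before it. There is no depth.
- env.finish_job(): hands the job in; it is judged then, once.
The state is a dict: "clock": time; "joint_pos": joint angles; "dq": joint speeds; "tau": joint torques, N m; "tool_pos": TCP position; "ee_rot": TCP orientation; "ft_force": force on the tool from outside, world axes, zero at the start; "ft_torque": the same for the moment, N m; "opening": finger opening in m; "gripper_force": force on a finger pad.
Only numpy, scipy, OpenCV 4.12 (cv2) and the standard library are available. Lean on these libraries where they do the work, as an engineer would, in place of code of your own. Each camera call takes 0.05 s, during which the arm holds its last target. There are 200 camera calls.

TASK

Take the blue hook hanger from its tray pocket and fit it at the middle of the aluminium accessory rail: find the slot by feel with its T-foot lengthwise, let the foot down through it, press gently against the hanger's spring, turn it a quarter turn under the slot's lips so that the hook ends square to the rail and points to the same side as the grey one's, ease off so that the spring locks it, and let go. Never force it against the rail, and leave the other things on the bench as they are.

Things in the scene. Friction and masses are not known exactly. Their poses are not given: they have to be found in the camera images.
- slot_mid (a point): Reference point of the rail unit: mid-length on the base plate's centre line, at the height of the rail's flat top, 53 mm above the bench. x runs along the slot, y across, z up. The whole rail sits up to 9 mm to either side (y) of this point, parallel to x: that offset is NOT in any measured pose; find it by feel or by eye. The grey hanger stands at x = -105 mm, its hook pointing to -y.
- rail_base: Rail unit, fixed: white base plate 360 x 120 x 8 mm, blue corners; on it an aluminium T-slot profile 45 x 45 x 300 mm with closed ends, clamped through oblong holes. Slot in its top: 10 mm wide, square-edged; lips 4.5 mm thick; channel below 20 mm wide, its floor 14.5 mm below the top. Origin on the bench 53 mm below slot_mid, same axes.
- hanger_grip (a point): Centre of the hanger's blue upright grip, 36 mm along x, 14 mm thick in y, 44 mm tall; grasp it across the 14 mm. x points along the black hook, z up. On the same axis below it: an 8 mm round neck, the grey spring collar and the steel T-foot. Whole hanger about 0.14 kg.
- collar_mid (a point): Centre of the grey collar, 34 mm diameter, 6 mm thick, at rest 30.5 mm below hanger_grip. It slides on the neck and lands on the rail's top when the foot is in the slot. A spring holds it down: 5 N starts to push it up towards the grip, 1.5 N more per mm, solid after 5 mm (12.6 N).
- hanger_foot (a point): Centre of the T-foot, 38.5 mm below hanger_grip, 17.6 mm long in x, 8 in y, 5 thick. It enters the slot only lengthwise. When the collar meets the rail it is 5 mm below the top, still between the lips. Pressed 2 to 5 mm further it clears the lips and can be turned; there is no stop. Let up, the spring draws it against the lips, 7 mm below the top.
- hook_tip (a point): Tip of the black hook (10 mm thick bar), 80 mm from the hanger's axis along its x and 21 mm above hanger_grip.
- hanger: The whole blue hanger; origin at the underside of its T-foot, 41 mm below hanger_grip, same axes. At the start it stands in one of the tray's two pockets, its collar on the tray's top. All contact forces between it and the rail together must stay under 40 N (locked by its spring: 16 N).
- tray: Grey block, 100 x 200 x 30 mm, fixed to the bench; origin at the centre of its underside. Its pockets (26 mm in x, 13 mm in y, 18 mm deep) are at y = -55 and +55 mm.
- knob_mid (a point): Middle of a loose black clamping knob (36 mm diameter, 24 mm showing) standing in the tray's other pocket. Leave it.
- jar_mid (a point): Middle of a loose amber jar, 52 mm diameter, 55 mm tall. Leave it.
- carton_mid (a point): Middle of a loose cardboard carton, 100 x 65 x 45 mm. Leave it.
Things that resemble listed ones, but are neither listed nor needed, are in the scene too. There is more than one size of the hanger; the job needs the middle-sized.

How it is judged:
By the outcome, as a careful person would: the job done as asked, in the order asked, and still so for the second after the job is handed in, with the robot touching nothing.
It also fails if it takes over 61 s, if anything falls off the work surface, if the arm or the gripper's body presses on something with over 40 N, if the wrist force passes 120 N, or if a joint passes its speed limit or range.

## Working session

There is one attempt and no reset: what is moved stays moved. The work goes in short steps, Python scripts to look and compute and a shell command to move; the robot and the scene stay as the last step left them, time stands still between calls to the robot, and variables do not carry over. Pictures are saved under pics/ and viewed, at most 10 in all, crops included, and the job is handed in when it is done.

```bash
mkdir -p pics; ls; cat > h.py <<'E'
import numpy as np, cv2
from bench import env
def grab(n,name):
    c=env.camera(n); cv2.imwrite('pics/'+name,c['color'][:,:,::-1]); return c
E
python3 - <<'E'
from h import *
s=env.sense(); print(s)
a=grab('scene','s0.png'); b=grab('top','t0.png')
np.savez('c0.npz',sc=a['color'],sK=a['camera_matrix'],sT=a['world_from_camera'],tc=b['color'],tK=b['camera_matrix'],tT=b['world_from_camera'])
print(a['camera_matrix'],a['world_from_camera'],b['camera_matrix'],b['world_from_camera'])
cv2.imwrite('pics/both.png',cv2.resize(np.vstack([a['color'],b['color']])[:,:,::-1],None,fx=.78,fy=.78))
E
```

```text
pics
{'clock': 0.0, 'joint_pos': array([-76.70277018,  17.86246228,   0.80150609,  86.69411569,
        -0.25219776,  75.58216499,  -1.55995215]), 'dq': array([ 0.05766516, -0.04660817,  0.05026837,  0.09856173, -0.00038538,
       -0.03507232,  0.0333735 ]), 'tau': array([ 2.99425592e-04, -3.79909372e+01,  1.45766116e-01, -2.30595160e+01,
        1.20126057e-02,  1.35329799e-02,  2.82167250e-06]), 'tool_pos': array([0.14849333, 0.52881221, 0.23018644]), 'ee_rot': array([-1.79863129e+02,  5.46514426e-03,  1.64316569e+02]), 'ft_force': array([-0.71442075,  0.27254642, -0.05433582]), 'ft_torque': array([-0.02744028, -0.08600091,  0.03076295]), 'gripper_force': 0.0, 'opening': 0.08565611896180385}
[[499.11566248   0.         253.98734921]
 [  0.         499.11566248 190.90461854]
 [  0.           0.           1.        ]] [[ 0.09720732  0.76522949 -0.63637611  1.29056501]
 [ 0.99518088 -0.0664623   0.07209565 -0.24098717]
 [ 0.0128747  -0.64031756 -0.76800238  0.95074306]
 [ 0.          0.          0.          1.        ]] [[499.51178173   0.         263.19343686]
 [  0.         499.51178173 188.12347244]
 [  0.           0.           1.        ]] [[-0.0049001  -0.99726226  0.07378324  0.50230307]
 [-0.99998304  0.00465439 -0.00350172 -0.16719643]
 [ 0.00314872 -0.07379915 -0.99726815  1.35474277]
 [ 0.          0.          0.          1.        ]]
```

View pics/t0.png

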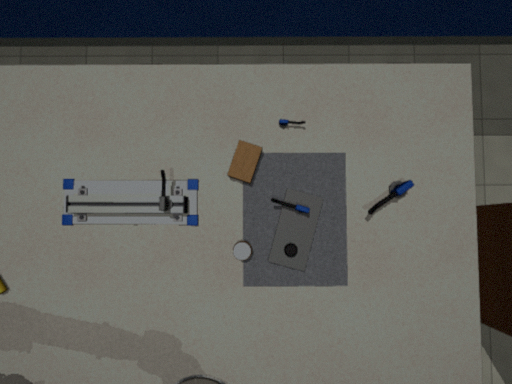

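View pics/s0.png

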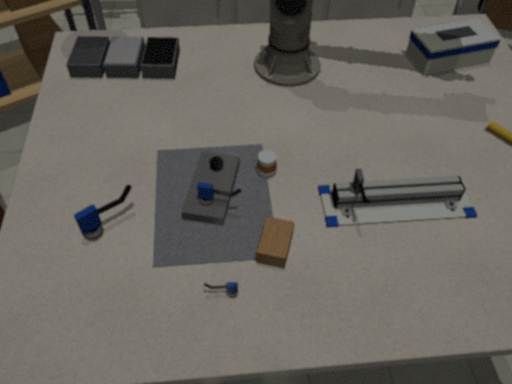

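Blue hangers in the top view: small at (284,122), large at (403,187) and the one in the tray at (303,209). I choose the tray one: it is middle-sized and stands in a pocket. The knob is at (291,250), the jar at (242,251) and the carton at (245,162). The grey hanger is at (165,204), with its hook pointing up the image (+X).

```bash
cat >> h.py <<'E'
def ray(K,T,uv,z):
    d=T[:3,:3]@np.linalg.solve(K,[uv[0],uv[1],1.]); o=T[:3,3]; return o+d*(z-o[2])/d[2]
def proj(K,T,p):
    q=np.linalg.inv(T)@np.append(p,1); q=K@q[:3]; return q[:2]/q[2]
def blue(im):
    h=cv2.cvtColor(im,cv2.COLOR_RGB2HSV); return cv2.inRange(h,(105,130,40),(128,255,255))
def blobs(m,amin=15):
    n,l,st,c=cv2.connectedComponentsWithStats(m); return [(c[i].round(1),st[i,4],l==i) for i in range(1,n) if st[i,4]>=amin]
E
python3 - <<'E'
from h import *
d=np.load('c0.npz')
for k,zs in(('t',(.004+.004,.0855)),('s',(.008,.0635))):
    im,K,T=d[k+'c'],d[k+'K'],d[k+'T']
    for c,a,m in blobs(blue(im)):
        if c[1]<60: continue
        print(k,c,a,[ray(K,T,c,z)[:2].round(4) for z in zs])
im=d['tc'];K,T=d['tK'],d['tT']
# tray corner guess
a=cv2.resize(im[170:300,230:350],None,fx=5,fy=5,interpolation=cv2.INTER_CUBIC)[:600,:,::-1]
cv2.imwrite('pics/crop1.png',np.clip(a*1.6,0,255))
b=cv2.resize(im[160:235,50:210],None,fx=5,fy=5,interpolation=cv2.INTER_CUBIC)[:,:,::-1]
cv2.imwrite('pics/crop2.png',np.clip(b*1.3,0,255))
E
```

```text
t [283.7 121. ] 25 [array([ 0.7855, -0.2288]), array([ 0.7692, -0.2253])]
t [ 67.9 183.5] 96 [array([0.6169, 0.3557]), array([0.6103, 0.3256])]
t [192.5 184.1] 91 [array([0.6137, 0.0192]), array([0.6073, 0.0084])]
t [403.8 187.3] 135 [array([ 0.6024, -0.5524]), array([ 0.5966, -0.5303])]
t [301.8 208.5] 77 [array([ 0.5464, -0.2757]), array([ 0.5438, -0.2695])]
t [ 66.6 219.5] 97 [array([0.5198, 0.3569]), array([0.5188, 0.3267])]
t [192.  219.5] 109 [array([0.5182, 0.02  ]), array([0.5173, 0.0092])]
s [ 3.2 87.4] 122 [array([ 0.0507, -0.8495]), array([ 0.1237, -0.8136])]
s [205.  190.6] 213 [array([ 0.498 , -0.2723]), array([ 0.5447, -0.2705])]
s [323.9 189.2] 74 [array([0.5189, 0.0203]), array([0.5643, 0.0049])]
s [ 87.8 218.9] 433 [array([ 0.5606, -0.5478]), array([ 0.6035, -0.5297])]
s [469.8 212. ] 84 [array([0.6195, 0.3556]), array([0.659 , 0.3205])]
s [331.3 221. ] 97 [array([0.6166, 0.0194]), array([0.6563, 0.0041])]
s [232.5 286.3] 51 [array([ 0.7675, -0.2235]), array([ 0.7983, -0.2245])][ WARN:0@0.189] global loadsave.cpp:1063 imwrite_ Unsupported depth image for selected encoder is fallbacked to CV_8U.
```

View pics/crop1.png

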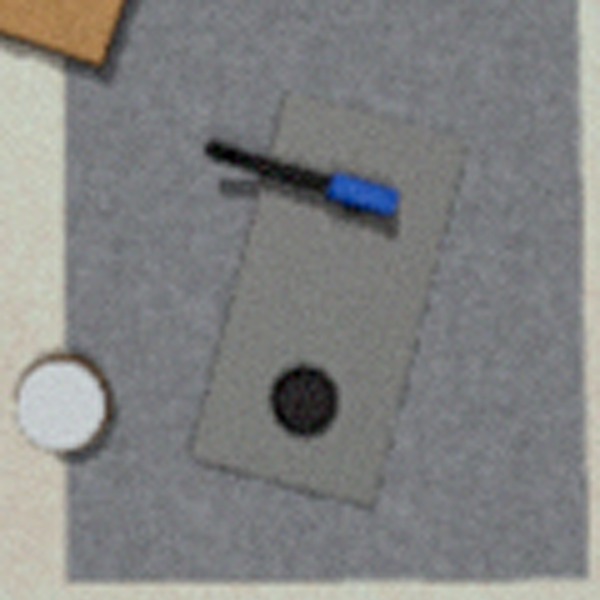

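View pics/crop2.png

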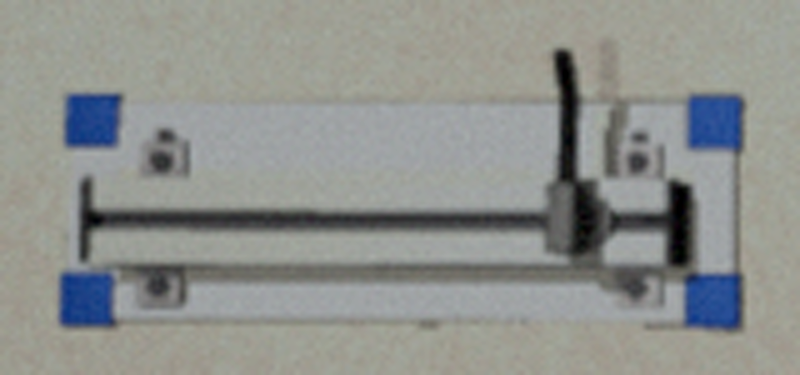

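The close crop confirms the choice: the blue grip is in the tray's upper pocket near (363,195) in the crop, with its black hook pointing left and up to (212,150). The knob is in the other pocket. The rail crop shows the slot line at about row 219, and the grey hook points up the image, which is world +X. The grip is at about (0.544, -0.270) with the hook heading about 75°. The plate centre is at about (0.568, 0.188) with rail x along world +Y.

Moving above the hanger.

```bash
python3 -m inch '[[25,-25,0,-7,40],[25,-25,0,-7,40],[25,-25,0,-7,40],[25,-25,0,-7,40],[25,-25,0,-7,40],[25,-25,0,-7,40],[25,-25,0,-7,40],[25,-25,0,-7,40],[25,-25,0,-7,40],[25,-25,0,-7,40],[25,-25,0,-7,40],[25,-25,0,-5,40]]' 60
python3 -m inch '[[5,-38,0,-1,40],[5,-38,0,-1,40],[5,-38,0,-1,40],[5,-38,0,-1,40],[5,-38,0,-1,40],[5,-38,0,-1,40],[5,-38,0,-1,40],[5,-38,0,0,40],[5,-38,0,0,40],[5,-38,0,0,40],[5,-38,0,0,40],[5,-38,0,0,40]]'
python3 - <<'E'
from h import *
d=np.load('c0.npz');K,T=d['tK'],d['tT']
for u in (75,110,150): print('slot',ray(K,T,(u,203.8),.053))
E
```

```text
clock: 1.1
tool_pos: [0.4493, 0.228, 0.231]
ee_rot: [-180.0, 0.0, 82.0]
ft_force: [0.8, 0.1, 0.1]
opening: 0.04
gripper_force: 0.0
clock: 2.1
tool_pos: [0.5084, -0.2278, 0.2308]
ee_rot: [-180.0, -0.0, 75.3]
ft_force: [0.3, 0.4, 0.9]
opening: 0.0404
gripper_force: 0.0
slot [0.55996698 0.3184906  0.053     ]
slot [0.559533   0.22743831 0.053     ]
slot [0.55903678 0.12332938 0.053     ]
```

```bash
python3 -m inch '[[18,-21,-15,0,40],[18,-21,-15,0,40],[0,0,0,0,40],[0,0,0,0,40]]'
python3 - <<'E'
from h import *
from scipy.spatial.transform import Rotation as R
s=env.sense(); c=grab('wrist','w1.png')
T=np.eye(4);T[:3,:3]=R.from_euler('xyz',s['ee_rot'],degrees=True).as_matrix();T[:3,3]=s['tool_pos'];T=T@c['hand_eye'];K=c['camera_matrix']
np.savez('w1.npz',c=c['color'],K=K,T=T)
print(s['tool_pos'],s['ee_rot'],T)
for b in blobs(blue(c['color']),60):
    pts=np.argwhere(b[2])[:,::-1].astype(np.float32); r=cv2.minAreaRect(pts); print(b[0],b[1],r,[ray(K,T,p,.0855)[:2].round(4) for p in cv2.boxPoints(r)])
E
```

```text
clock: 2.43
tool_pos: [0.5437, -0.269, 0.1987]
ee_rot: [-179.7, 0.0, 75.2]
ft_force: [-0.2, -0.8, 1.2]
opening: 0.0401
gripper_force: 0.0
[ 0.54368677 -0.26899903  0.19872894] [-1.79709664e+02  2.94376081e-02  7.52119257e+01] [[ 0.9668583  -0.24517483 -0.07123438  0.56145793]
 [-0.25524933 -0.93448947 -0.24814757 -0.20481149]
 [-0.00572824  0.25810606 -0.96609961  0.34187619]
 [ 0.          0.          0.          1.        ]]
[472.5  75.6] 188 ((472.5, 76.0), (24.0, 7.0), 90.0) [array([ 0.7461, -0.211 ]), array([ 0.7518, -0.2125]), array([ 0.7506, -0.2319]), array([ 0.7449, -0.2303])]
[254.9 185.2] 514 ((255.0, 185.5), (37.0, 14.0), 90.0) [array([ 0.5436, -0.2484]), array([ 0.5561, -0.2517]), array([ 0.5472, -0.2865]), array([ 0.5342, -0.2831])]
```

View pics/w1.png

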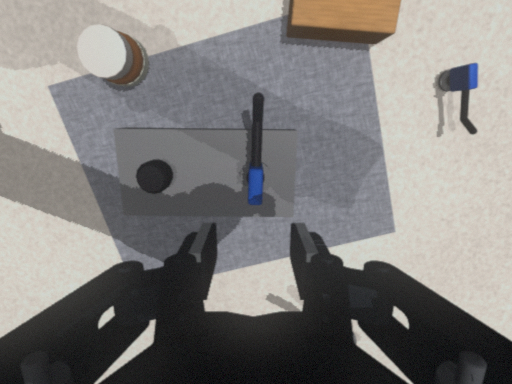

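The wrist view shows the grip centred at (255,185) with the hook running up to (258,98), clear of the carton. It lies almost under the tool, so I'll descend.

```bash
python3 -m inch '[[1,1,-35,-1,40],[0,0,-35,0,40],[0,0,-30,0,40],[0,0,-20,0,40],[0,0,-15,0,40],[0,0,-10,0,40],[0,0,-6,0,40],[0,0,0,0,40],[0,0,0,0,40]]' 60
python3 -m inch '[[0,0,0,0,25],[0,0,0,0,18],[0,0,0,0,16],[0,0,0,0,14],[0,0,0,0,10],[0,0,0,0,5],[0,0,0,0,5],[0,0,0,0,5]]' 60
```

```text
clock: 3.23
tool_pos: [0.5464, -0.2674, 0.0515]
ee_rot: [179.9, -0.0, 74.4]
ft_force: [0.3, -1.0, -0.1]
opening: 0.0403
gripper_force: 0.0
clock: 3.9
tool_pos: [0.546, -0.2677, 0.0509]
ee_rot: [179.9, 0.0, 74.3]
ft_force: [-1.2, 0.0, 4.1]
opening: 0.0131
gripper_force: 58.5
```

```bash
python3 -m inch '[[0,0,3,0,5],[0,0,6,0,5],[0,0,10,0,5],[0,0,20,0,5],[0,0,30,0,5],[0,0,30,0,5],[0,0,21,0,5],[0,10,10,1,5],[0,25,0,2,5],[1,35,0,2,5],[1,35,0,2,5],[1,35,0,2,5]]'
python3 -m inch '[[1,38,0,2,5],[1,38,0,2,5],[2,38,0,2,5],[2,38,0,0,5],[2,38,0,0,5],[2,38,0,0,5],[1,30,0,0,5],[0,20,0,0,5],[0,10,0,0,5],[0,0,0,0,5],[0,0,0,0,5]]'
python3 - <<'E'
from h import *
from scipy.spatial.transform import Rotation as R
s=env.sense(); c=grab('wrist','w2.png')
T=np.eye(4);T[:3,:3]=R.from_euler('xyz',s['ee_rot'],degrees=True).as_matrix();T[:3,3]=s['tool_pos'];T=T@c['hand_eye'];K=c['camera_matrix']
np.savez('w2.npz',c=c['color'],K=K,T=T)
print(s['tool_pos'],s['ee_rot'],s['ft_force'])
E
```

```text
clock: 4.9
tool_pos: [0.5478, -0.125, 0.1797]
ee_rot: [-179.9, -0.1, 83.4]
ft_force: [1.1, 1.0, -1.1]
opening: 0.0134
gripper_force: 58.5
clock: 5.82
tool_pos: [0.5591, 0.1595, 0.1799]
ee_rot: [-179.9, 0.1, 89.3]
ft_force: [0.2, -0.2, -0.9]
opening: 0.0133
gripper_force: 58.5
[0.55914153 0.15950612 0.17985733] [-1.79942023e+02  1.06036942e-01  8.93283170e+01] [ 0.16651922 -0.20663077 -0.87261941]
```

View pics/w2.png

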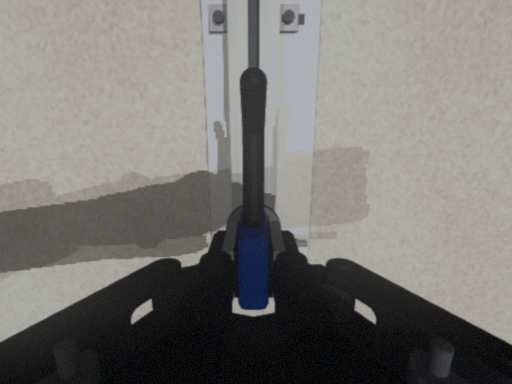

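The wrist view shows the hanger held upright over the rail, with the grip at (253,260), the hook tip near (254,80) and the dark slot line at columns about 248–258 in the top rows. Next I'll work out the slot's lateral offset and the hanger's axis.

```bash
python3 - <<'E'
from h import *
d=np.load('w2.npz');c,K,T=d['c'],d['K'],d['T']; g=c.mean(2)
for v in (4,15,25,40,55):
    r=g[v,232:278]; w=np.clip(r.max()*.75-r,0,None); u=232+(w*np.arange(46)).sum()/w.sum(); p=ray(K,T,(u,v),.053); print('slot',v,round(u,2),np.flatnonzero(w>0)[[0,-1]]+232,p.round(4))
for v in (78,100,140,180,210):
    r=g[v,225:285]; i=np.flatnonzero(r<60); print('hook',v,i[[0,-1]]+225, ray(K,T,(225+i.mean(),v),.2135).round(4))
print('tip end',ray(K,T,(253.5,68),.2135).round(4))
b=blobs(blue(c),100)[0];pts=np.argwhere(b[2])[:,::-1].astype(np.float32);r=cv2.minAreaRect(pts);print(r,[ray(K,T,p,.2145).round(4) for p in cv2.boxPoints(r)])
E
```

```text
slot 4 253.23 [248 259] [0.5613 0.3163 0.053 ]
slot 15 253.22 [248 259] [0.5612 0.308  0.053 ]
slot 25 253.34 [248 259] [0.5612 0.3004 0.053 ]
slot 40 253.43 [248 259] [0.5611 0.2887 0.053 ]
slot 55 253.51 [248 258] [0.5611 0.2768 0.053 ]
hook 78 [241 264] [0.5602 0.239  0.2135]
hook 100 [242 264] [0.5603 0.2314 0.2135]
hook 140 [243 262] [0.5599 0.2167 0.2135]
hook 180 [243 263] [0.5599 0.2009 0.2135]
hook 210 [234 272] [0.5584 0.1882 0.2135]
tip end [0.5606 0.2424 0.2135]
((252.5, 267.5), (81.0, 31.0), 90.0) [array([0.5531, 0.1812, 0.2145]), array([0.5659, 0.181 , 0.2145]), array([0.566 , 0.1418, 0.2145]), array([0.552 , 0.142 , 0.2145])]
```

```bash
python3 -m inch '[[1.3,10,-20,0,5],[0,10,-25,0,5],[0,7,-20,0,5],[0,0,-12,0,5],[0,0,-8,0,5],[0,0,-5,0,5],[0,0,-2,0,5],[0,0,0,0,5],[0,0,0,0,5],[0,0,0,0,5]]'
python3 -m inch '[[0,0,-1,0,5],[0,0,-1,0,5],[0,0,-1,0,5],[0,0,-1,0,5],[0,0,-1,0,5],[0,0,0,0,5]]'
```

```text
clock: 6.7
tool_pos: [0.562, 0.1873, 0.0895]
ee_rot: [179.9, -0.0, 89.3]
ft_force: [-0.6, -0.5, -0.2]
opening: 0.0133
gripper_force: 58.6
clock: 7.2
tool_pos: [0.5607, 0.1875, 0.083]
ee_rot: [-180.0, 0.0, 89.3]
ft_force: [-0.2, -1.2, -2.3]
opening: 0.0133
gripper_force: 58.6
```

```bash
python3 -m inch '[[0,0,-1,0,5],[0,0,0,0,5]]'; python3 -m inch '[[0,0,-1,0,5],[0,0,0,0,5]]'; python3 -m inch '[[0,0,-1,0,5],[0,0,0,0,5]]'
```

```text
clock: 7.37
tool_pos: [0.5609, 0.1875, 0.0821]
ee_rot: [-180.0, 0.0, 89.3]
ft_force: [0.3, 0.1, -2.1]
opening: 0.0129
gripper_force: 58.6
clock: 7.53
tool_pos: [0.5612, 0.1876, 0.0814]
ee_rot: [180.0, -0.0, 89.3]
ft_force: [1.5, 0.0, 0.0]
opening: 0.0134
gripper_force: 58.7
clock: 7.7
tool_pos: [0.5613, 0.1876, 0.0811]
ee_rot: [180.0, -0.0, 89.3]
ft_force: [-0.9, 0.4, 3.4]
opening: 0.0132
gripper_force: 59.4
```

```bash
python3 -m inch '[[0,0,-0.7,0,5],[0,0,0,0,5]]'; python3 -c "
from h import *
s=env.sense();print(s['ft_force'],s['ft_torque'],s['tool_pos'])"
```

```text
clock: 7.87
tool_pos: [0.5607, 0.1876, 0.0793]
ee_rot: [-180.0, -0.0, 89.3]
ft_force: [-0.2, -0.4, -1.2]
opening: 0.0131
gripper_force: 58.7
[-0.20413456 -0.39193783 -1.23137484] [ 0.03365406 -0.02597025 -0.05500631] [0.56073582 0.1875792  0.07933867]
```

```bash
python3 -m inch '[[0,0,-1,0,5],[0,0,0,0,5]]'; python3 -m inch '[[0,0,-1,0,5],[0,0,0,0,5]]'; python3 -m inch '[[0,0,-1,0,5],[0,0,0,0,5]]'; python3 -m inch '[[0,0,-1,0,5],[0,0,0,0,5]]';python3 -m inch '[[0,0,-1,0,5],[0,0,0,0,5]]'
```

```text
clock: 8.03
tool_pos: [0.5606, 0.1875, 0.0778]
ee_rot: [-180.0, 0.0, 89.3]
ft_force: [0.0, -0.5, -1.2]
opening: 0.0132
gripper_force: 58.7
clock: 8.2
tool_pos: [0.5608, 0.1874, 0.0771]
ee_rot: [-180.0, 0.0, 89.3]
ft_force: [0.3, -0.9, -1.2]
opening: 0.0135
gripper_force: 58.7
clock: 8.37
tool_pos: [0.5608, 0.1875, 0.0763]
ee_rot: [-180.0, 0.0, 89.3]
ft_force: [0.3, -0.5, -1.9]
opening: 0.0131
gripper_force: 58.7
clock: 8.53
tool_pos: [0.5608, 0.1875, 0.0754]
ee_rot: [-180.0, 0.0, 89.3]
ft_force: [0.2, -0.1, -1.5]
opening: 0.0134
gripper_force: 58.7
clock: 8.7
tool_pos: [0.5608, 0.1876, 0.0744]
ee_rot: [-180.0, 0.0, 89.3]
ft_force: [-0.6, 0.7, -1.0]
opening: 0.0134
gripper_force: 58.7
```

Free at 0.0744, well below the lip-contact height, so the foot is in the slot. Now down to the collar, then pressing.

```bash
python3 -m inch '[[0,0,-1,0,5],[0,0,0,0,5]]'; python3 -m inch '[[0,0,-1,0,5],[0,0,0,0,5]]'; python3 -m inch '[[0,0,-1,0,5],[0,0,0,0,5]]'; python3 -m inch '[[0,0,-0.7,0,5],[0,0,0,0,5]]'
```

```text
clock: 8.87
tool_pos: [0.5608, 0.1876, 0.0741]
ee_rot: [-180.0, -0.0, 89.3]
ft_force: [-2.8, -0.4, 1.3]
opening: 0.0131
gripper_force: 59.1
clock: 9.03
tool_pos: [0.5609, 0.1876, 0.0732]
ee_rot: [-180.0, -0.0, 89.3]
ft_force: [-2.3, -0.4, 4.3]
opening: 0.0131
gripper_force: 59.6
clock: 9.2
tool_pos: [0.5609, 0.1876, 0.0724]
ee_rot: [-180.0, -0.0, 89.3]
ft_force: [-3.2, -1.2, 6.0]
opening: 0.0134
gripper_force: 59.8
clock: 9.37
tool_pos: [0.5609, 0.1876, 0.0719]
ee_rot: [-180.0, -0.0, 89.3]
ft_force: [-5.0, -1.3, 6.6]
opening: 0.0131
gripper_force: 59.9
```

```bash
python3 -m inch '[[-0.5,0,-0.8,0,5],[0,0,0,0,5]]'; python3 -m inch '[[-0.3,0,-0.8,0,5],[0,0,0,0,5],[0,0,0,0,5]]'
```

```text
clock: 9.53
tool_pos: [0.5609, 0.1876, 0.0714]
ee_rot: [179.9, -0.0, 89.3]
ft_force: [-3.8, -1.0, 7.4]
opening: 0.013
gripper_force: 60.1
clock: 9.78
tool_pos: [0.5609, 0.1876, 0.0709]
ee_rot: [179.9, -0.1, 89.3]
ft_force: [-3.7, -1.5, 7.7]
opening: 0.0131
gripper_force: 60.1
```

```bash
python3 -m inch '[[0,0,-0.7,0,5],[0,0,0,0,5],[0,0,0,-2,5],[0,0,0,-2,5],[0,0,0,-2,5],[0,0,0,-2,5],[0,0,0,0,5]]'; python3 -c "
from h import *
s=env.sense();print(s['ft_force'],s['ft_torque'],s['joint_pos'].round(0))"
```

```text
clock: 10.37
tool_pos: [0.5614, 0.188, 0.0705]
ee_rot: [179.8, -0.1, 81.3]
ft_force: [-3.5, 0.0, 7.3]
opening: 0.0133
gripper_force: 60.2
[-3.46922282  0.02118786  7.33379656] [-0.13950531  0.71464038 -0.03499928] [-42.  33.  32.  93. -20.  59. -13.]
```

```bash
python3 -m inch '[[0,0,0,-3,5],[0,0,0,-3,5],[0,0,0,-3,5],[0,0,0,-3,5],[0,0,0,0,5]]'; python3 -c "
from h import *
s=env.sense();print(s['ft_force'],s['ft_torque'],s['joint_pos'].round(0))"
```

```text
clock: 10.78
tool_pos: [0.562, 0.1882, 0.0707]
ee_rot: [179.8, -0.2, 69.2]
ft_force: [-1.7, -0.3, 8.2]
opening: 0.0133
gripper_force: 60.2
[-1.73490056 -0.34451482  8.234028  ] [ 3.03787098e-04  5.98830120e-01 -1.20803945e-01] [-44.  34.  35.  93. -22.  60. -23.]
```

```bash
python3 -m inch '[[-0.2,0,0,-4,5],[-0.2,0,0,-4,5],[-0.2,0,0,-4,5],[-0.2,0,0,-4,5],[0,0,0,-4,5],[0,0,0,0,5]]'; python3 -c "
from h import *
s=env.sense();print(s['ft_force'],s['ft_torque'],s['joint_pos'].round(0))"
```

```text
clock: 11.28
tool_pos: [0.5626, 0.1876, 0.0711]
ee_rot: [179.7, -0.3, 49.2]
ft_force: [-0.2, -0.1, 8.2]
opening: 0.0131
gripper_force: 60.2
[-0.18287685 -0.07373955  8.16448052] [-0.09565328  0.16970057 -0.08046509] [-47.  35.  40.  93. -25.  61. -41.]
```

```bash
python3 -m inch '[[-0.2,0,-0.3,-4,5],[-0.2,0,-0.3,-4,5],[0,0,0,-4,5],[0,0,0,-4,5],[0,0,0,-4,5],[0,0,0,0,5]]'; python3 -c "
from h import *
s=env.sense();print(s['ft_force'],s['ft_torque'],s['joint_pos'].round(0))"
```

```text
clock: 11.78
tool_pos: [0.5627, 0.1869, 0.0707]
ee_rot: [179.8, -0.4, 29.2]
ft_force: [0.6, -1.4, 8.4]
opening: 0.013
gripper_force: 60.3
[ 0.64545291 -1.38693323  8.39479568] [-0.22197625  0.1249886  -0.02498751] [-50.  36.  45.  94. -28.  62. -58.]
```

```bash
python3 -m inch '[[0,0.2,0,-4,5],[0,0.2,-0.2,-4,5],[0,0,0,-4,5],[0,0,0,-4,5],[0,0,0,0,5]]'; python3 -m inch '[[0,0,0,-4,5],[0,0,0,-4,5],[0,0,0,-3,5],[0,0,0,-2.5,5],[0,0,0,0,5],[0,0,0,0,5]]';python3 -c "
from h import *
s=env.sense();print(s['ft_force'],s['ft_torque'],s['joint_pos'].round(0))"
```

```text
clock: 12.2
tool_pos: [0.5628, 0.1868, 0.0706]
ee_rot: [179.8, -0.4, 13.2]
ft_force: [0.3, -0.8, 8.4]
opening: 0.0131
gripper_force: 60.3
clock: 12.7
tool_pos: [0.5627, 0.1867, 0.0706]
ee_rot: [180.0, -0.5, -0.2]
ft_force: [-0.7, -2.0, 9.4]
opening: 0.0135
gripper_force: 60.3
[-0.66695775 -2.02957946  9.42186622] [-0.37603289  0.06380316  0.01060585] [-54.  39.  52.  94. -33.  64. -83.]
```

```bash
python3 -m inch '[[0,0,0.5,-0.3,5],[0,0,0.5,0,5],[0,0,0,0,5]]'; python3 -m inch '[[0,0,0.5,0,5],[0,0,0.5,0,5],[0,0,0,0,5]]'; python3 -m inch '[[0,0,0.5,0,5],[0,0,0.5,0,5],[0,0,0,0,5]]'
python3 - <<'E'
from h import *
im=[]
t=env.camera('top')['color'][140:240,40:220]; s=env.camera('scene')['color'][130:240,300:490]
f=lambda a:cv2.resize(a,(720,300) if 0 else (600,int(a.shape[0]*600/a.shape[1])),interpolation=cv2.INTER_CUBIC)
o=np.vstack([f(t),f(s)])[:,:,::-1]; o=cv2.resize(o,None,fx=.85,fy=.85); print(o.shape); cv2.imwrite('pics/chk1.png',np.clip(o*1.3,0,255).astype(np.uint8))
E
```

```text
clock: 12.95
tool_pos: [0.5627, 0.1867, 0.0715]
ee_rot: [180.0, -0.5, -0.5]
ft_force: [0.8, -1.6, 7.5]
opening: 0.0133
gripper_force: 60.3
clock: 13.2
tool_pos: [0.5626, 0.1867, 0.072]
ee_rot: [179.9, -0.5, -0.5]
ft_force: [1.3, -1.8, 6.1]
opening: 0.0134
gripper_force: 59.8
clock: 13.45
tool_pos: [0.5625, 0.1867, 0.0721]
ee_rot: [179.9, -0.4, -0.5]
ft_force: [5.3, -2.9, 2.9]
opening: 0.013
gripper_force: 59.2
(578, 510, 3)
```

View pics/chk1.png

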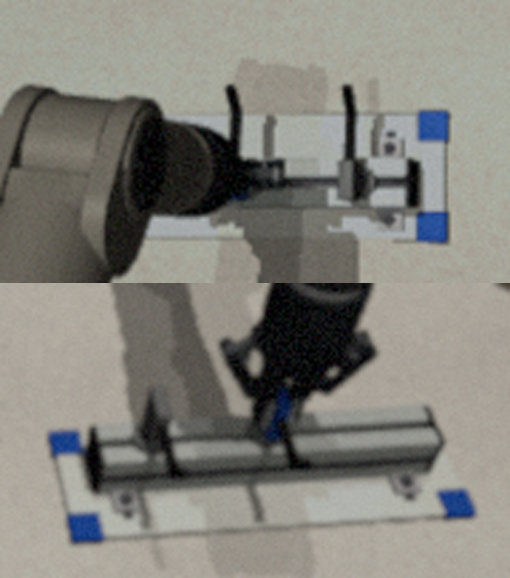

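Easing off stalls at 0.0721, the locked height, while Fz falls, so the foot is against the lips. The top and scene views show the blue hook beside the grey one and parallel to it, both towards +X. I'll unload the remaining force and then release.

```bash
python3 -m inch '[[0.4,-0.2,0.4,0,5],[0.4,-0.2,0.4,0,5],[0,0,0,0,5]]'; python3 -m inch '[[0,0,0.3,0,5],[0,0,0,0,5],[0,0,0,0,5]]'
```

```text
clock: 13.8
tool_pos: [0.5625, 0.1867, 0.0721]
ee_rot: [179.9, -0.3, -0.5]
ft_force: [4.9, -0.5, -0.1]
opening: 0.0132
gripper_force: 59.0
clock: 14.05
tool_pos: [0.5625, 0.1867, 0.0721]
ee_rot: [179.9, -0.3, -0.5]
ft_force: [5.6, -1.8, -0.8]
opening: 0.0132
gripper_force: 58.9
```

```bash
python3 -m inch '[[0.5,0,0,0,15],[0.5,0,0,0,18],[0,0,0,0,24],[0,0,0,0,32],[0,0,0,0,40],[0,0,0,0,40],[0,0,0,0,40]]'; python3 -m inch '[[0,0,3,0,40],[0,0,6,0,40],[0,0,12,0,40],[0,0,20,0,40],[0,0,30,0,40],[0,0,30,0,40],[0,0,20,0,40],[-30,0,10,0,40],[-35,0,0,0,40],[-35,0,0,0,40],[-30,0,0,0,40],[0,0,0,0,40]]'
python3 - <<'E'
from h import *
s=env.sense();print(s['tool_pos'],s['ft_force'])
t=grab('top','t9.png');sc=grab('scene','s9.png')
for c,k in((t,'t'),(sc,'s')):
    for b in blobs(blue(c['color']),20):
        if b[0][1]<60: continue
        print(k,b[0],b[1],ray(c['camera_matrix'],c['world_from_camera'],b[0],.0835)[:2].round(4) if k=='t' else ray(c['camera_matrix'],c['world_from_camera'],b[0],.0847)[:2].round(4))
f=lambda a:cv2.resize(a,(600,int(a.shape[0]*600/a.shape[1])),interpolation=cv2.INTER_CUBIC)
o=np.vstack([f(t['color'][150:240,50:210]),f(sc['color'][150:235,310:480])])[:,:,::-1]; o=cv2.resize(o,None,fx=.9,fy=.9); print(o.shape); cv2.imwrite('pics/chk2.png',np.clip(o*1.3,0,255).astype(np.uint8))
E
```

```text
clock: 14.63
tool_pos: [0.5606, 0.1877, 0.0718]
ee_rot: [-180.0, 0.0, -0.5]
ft_force: [-0.7, -0.2, -0.0]
opening: 0.0402
gripper_force: 0.0
clock: 15.63
tool_pos: [0.4239, 0.189, 0.2022]
ee_rot: [-179.8, 0.5, -0.2]
ft_force: [0.2, 0.6, -0.2]
opening: 0.0401
gripper_force: 0.0
[0.4239487  0.18898422 0.2022127 ] [ 0.15740942  0.59903558 -0.18828047]
t [283.8 121.1] 27 [ 0.7694 -0.2256]
t [ 67.8 183.5] 95 [0.6105 0.3266]
t [192.5 184.1] 91 [0.6075 0.0087]
t [403.6 187.4] 138 [ 0.5965 -0.5303]
t [120.8 202.9] 75 [0.5604 0.1908]
t [ 66.6 219.5] 97 [0.5189 0.3275]
t [192.1 219.5] 108 [0.5173 0.0092]
s [ 3.2 87. ] 128 [ 0.1499 -0.8003]
s [403.  173.8] 72 [0.5513 0.1925]
s [323.9 189.1] 73 [ 0.5814 -0.0009]
s [ 87.8 218.9] 435 [ 0.62   -0.5228]
s [469.8 212. ] 84 [0.6741 0.307 ]
s [331.3 221.1] 96 [ 0.6717 -0.0018]
s [232.5 286.2] 53 [ 0.8099 -0.2249]
(573, 540, 3)
```

View pics/chk2.png

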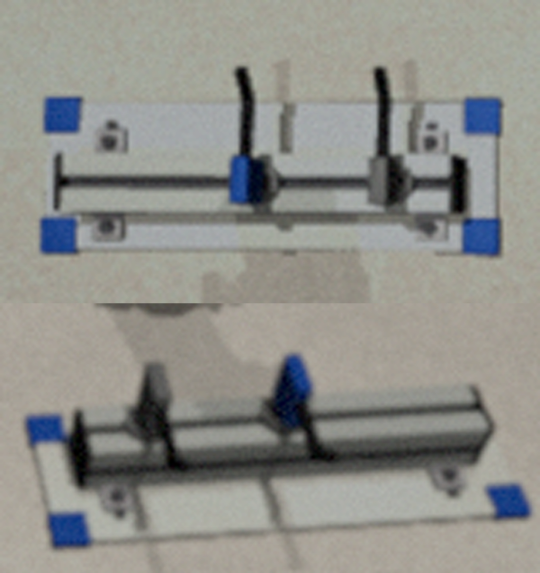

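The hanger stands free at mid-rail. In the check view, its grip is at (243,180) and its hook is parallel to the grey one's, about 103 mm from it. Nothing else on the bench has moved, and the arm is clear.

```bash
python3 -c "
from h import *
print(env.finish_job())"
```

```text
the job is handed in; nothing more can be done
None
```

The blue hanger is locked at about mid-rail (within 1–2 mm by my measurements), its hook square to the rail and pointing the same way as the grey one's; it is released, and the job was handed in just after 15.6 s with the verdict not shown.

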